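Let the capacitors out of the lever feeder and ease its flap shut

TASK

Press the orange lever pad of the parts feeder all the way down with your fingertips, so that its yellow flap swings fully open, and keep it down until both black capacitors have rolled out into the blue-rimmed tray at its front. Then let the lever come up slowly under your fingers so that the flap closes gently instead of slamming, and move clear. Work the flap only with the lever; do not grasp or touch the flap or the capacitors, and leave the things standing around where they are.

Things in the scene. Friction and masses are not known exactly. Their poses are not given: they have to be found in the camera images.
- feeder: Grey gravity feeder fixed on the bench, 225 mm long (x), 102 mm high. Origin on the bench surface; its -x points out of its front, z up. A covered chute, 35 mm wide, slopes down to -x and ends at x = -52 mm, 24 mm up; before it is a blue-rimmed tray, x = -55 to -150 mm, y = -34 to 34 mm, rim 34 mm high. A grey linkage housing (89 mm high) stands at y = -22 to -46 mm.
- pad_top (a point): Centre of the top of the orange lever pad, 44 mm (feeder x) by 56 mm (y), 6 mm thick; moves with the lever. At rest at x -122, y -83, z 94 mm in the feeder's frame; fully pressed about 43 mm lower. The lever pivots about a line along the feeder's y at x 0, z 66 mm, so the pad moves on an arc of 125 mm radius; its top leans 9 degrees one way at rest, 11 the other way when pressed.
- lever (a joint): Angle of the spring-loaded lever: 0 at rest (up), 0.343 rad at its lower stop. A spring pushes it up; the press on the pad rises from about 2 N at the start to about 5 N at the stop. If let go it snaps up and the flap slams.
- flap (a joint): Angle of the yellow flap, linked to the lever (3.5 times the lever's angle): 0 shut (hanging upright), about 1.2 rad fully open (swung outward and up). It counts as slamming if it closes faster than about 1.5 rad/s at any moment; closing over 2 s or more at an even pace is well below that.
- flap_edge (a point): Middle of the free (lower) edge of the yellow flap, 42 mm wide and 40 mm high, that hangs at the chute's mouth and is hinged along its upper edge. Not to be touched.
- capacitor_a: Black capacitor, 18 mm diameter and 32 mm long, lying across the chute at the start, the front one, lying against the flap. Origin at the centre of one end face, its z axis along the cylinder. Rolls out by itself when the flap is open, in under a second. In the tray it lies at about 15 to 25 mm height.
- capacitor_b: Black capacitor, 18 mm diameter and 32 mm long, lying across the chute at the start, the one behind it. Origin at the centre of one end face, its z axis along the cylinder. Rolls out by itself when the flap is open, in under a second. In the tray it lies at about 15 to 25 mm height.
- glue_bottle: Small white glue bottle with an orange label, 31 mm diameter, 82 mm high, standing; origin under its centre. A loose bystander, to be left where it stands.
- heatsink_a: Finned aluminium heat sink, 40 x 40 x 18 mm; origin under its centre. A loose bystander, to be left where it stands.
- terminal_block: Green terminal strip, 14 x 52 x 17 mm; origin under its centre. A loose bystander, to be left where it stands.
- part_box_1: Small white part box, 39 x 55 x 30 mm; origin under its centre. A loose bystander, to be left where it stands.

How it is judged (in metres and radians):
On the way, in this order (a step that is already met when the one before it is completed fails the run):
1. the flap is held fully open (beyond 1.05 rad) for half a second (value of joint flap above 1.05 rad), for 0.5 s.
2. the flap has come down and is shut (value of joint flap below 0.06 rad), for 0.2 s.
At the end, for the whole second after the job is handed in: Both capacitors lie at rest (under 0.03 m/s) in the feeder's tray, the flap is shut (under 0.06 rad) and the lever is up (under 0.02 rad) (x of capacitor_a in the frame of feeder between -0.155 and -0.055 m and y of capacitor_a in the frame of feeder between -0.04 and 0.04 m and z of each of capacitor_a, capacitor_b in the frame of feeder below 0.04 m and linear speed of each of capacitor_a, capacitor_b below 0.03 m/s and x of capacitor_b in the frame of feeder between -0.155 and -0.055 m and y of capacitor_b in the frame of feeder between -0.04 and 0.04 m and value of joint flap below 0.06 rad and value of joint lever below 0.02 rad); the robot touches nothing.
It fails at once if the flap slams: it closes faster than 1.5 rad/s (velocity of joint flap below -1.5 rad/s).
It fails at once if the robot touches the flap itself (contact force between any of the arm, the fingers and flap above 0.5 N).
It fails at once if the robot touches, lifts or carries a capacitor (contact force between any of the arm, the fingers and capacitor_a above 0.3 N or contact force between any of the arm, the fingers and capacitor_b above 0.3 N or height (world z) of any of capacitor_a, capacitor_b above 0.1 m).
It fails at once if a bystander is shifted by more than 15 mm, lifted or knocked over (distance of any of glue_bottle, heatsink_a, terminal_block, part_box_1 from where it was at the start of the episode above 0.015 m or angle between any of glue_bottle, heatsink_a, terminal_block, part_box_1's own z axis and vertical above 0.35 rad).
It also fails if it takes over 48 s, if anything falls off the work surface, if the arm or the gripper's body presses on something with over 40 N, if the wrist force passes 120 N, or if a joint passes its speed limit or range.

ROBOT

A 6-joint arm with a two-finger parallel gripper is mounted at the origin on a cart in front of the work surface, level with it; the furniture and walls round the work are solid. World frame = base frame: x ahead of the robot, y to its left, z up, the work surface at z = 0. Lengths are in mm, angles in degrees, forces in N, time in s.
With the tool pointing down it reaches from about 350 to 850 mm from the base axis. Payload 8.1 kg.
Tool frame: the origin (TCP) lies midway between the tips of the shut fingers; the grasp point (between the pads) lies 19 mm behind it; z points along the fingers, y is the line along which they close (so a half turn about z gives the same grasp; the last joint's range is limited). The gripper opens to 85 mm and grips with 20 to 120 N. Pads are 22 mm wide; open, the fingers measure 114 mm over their backs; the gripper's body (76 mm by 85 mm) begins 54 mm behind the grasp point. The pads swing forward as they close: fully open they stand 13 mm farther back than shut.
Start: joints at [-4.893, 7.471, 85.268, -0, 87.261, -4.893], TCP at [600.004, 0.022, 231.292] pointing down, gripper open.
Joint ranges: [-169.43, 169.43], [-51.17, 129.36], [1.28, 143.12], [-76.62, 256.62], [0, 156.53], [-152.29, 152.29]. Speed limits (degrees/s): [136.94, 136.94, 159.86, 180, 180, 180].

INTERFACE

Orientations are given as [roll, pitch, yaw] about the fixed x, y, z axes, in that order (R = Rz(yaw) Ry(pitch) Rx(roll)).
In Python, from bench import sense, snapshot, camera_params, hand_in, masks_of, pinpoint gives the robot as it stands.
- The arm moves only by the tool step_arm, never from a script. Its argument "targets" is a list of rows, each an object with "angular": the turn, a rotation vector about the tool's x, y, z scaled (see below), a list of three; "dp": the shift along the tool's x, y, z scaled (see below), a list of three; "fingers": the closure, from 0 (fully open) to 1 (shut). A call has exactly 8 rows; each row is the pose to reach, as a shift and turn from the pose commanded when the call began, along the tool's axes at that moment, turning the shorter way round; what a row does not reach only later rows make up. The controller multiplies each number of a shift by 0.2 m and each number of a turn by 180 degrees. A row lasts 1/8 s, in which the tool goes at most 62.5 mm and 10.7 degrees, less where a joint would pass 70% of its speed; a pose out of reach is approached as far as the arm can. A call with a number of a shift or a turn outside -1 to 1 is refused whole. A call with a gripper value outside its range is refused whole. The fingers move at their own pace and stop on an object; "newtons" is the grip in N (left out, the last holds). Time passes only in rows, so rows that repeat a pose let the fingers close, or fill a call up. It gives the time, the measured TCP pose, the force, the opening and the grip force at its end, in the units of the state.
- sense(): the state, without advancing time (a new reading comes with each control period).
- snapshot(name): name is "scene" or "side" or "wrist"; returns the picture (480x640x3 uint8, blue, green, red); there is no depth.
- camera_params(name): a dict with "vfov" (degrees; the focal length in pixels is half the picture's height over the tangent of half this angle, whatever the lens; pixels are square), "cx", "cy" (the principal point, pixels), "D" ([k1, k2, p1, p2, k3] as OpenCV has them; the pictures are not rectified), "R" (3x3) and "t" (3): a world point X has camera coordinates R X + t. Camera axes: x right, y down, z forward; pixel columns grow to the right and rows downward; lengths in mm; the calibration is good to about 2 mm. A picture is of the moment at which its call begins: read the wrist's pose just before it. camera_params takes no time and is no camera call; for the wrist camera it gives the pose at the moment of the call.
- hand_in(): hands the job in; it is judged then, once.
Trained networks look in the newest picture that a camera, given by its name, has taken for a name from the list of things; names that differ only in an ending like _2 or _b are one class to them, and where a whole thing is asked for, a point or a joint stands for the part that bears it (a point fixed in the world has none). Each returns a list of dicts, best first, with "conf" (0 to 1); they miss things now and then, are a little off and sometimes report something else, mostly with a low value. They report only what shows in the picture. A call takes as long as a camera call.
- masks_of(camera, label): "pixels" (480x640 bool, what is visible of it) and "at" ([column, row] in pixels, amid what is visible of it).
- pinpoint(camera, label): "at" ([column, row] in pixels: a listed point, or the origin of a listed thing).
The state is a dict: "time": time; "joint_pos": joint angles; "qd": joint speeds; "joint_efforts": joint torques, N m; "tool_pos": TCP position; "tcp_rot": TCP orientation; "ft_force": force on the tool from outside, world axes, zero at the start; "wrist_torque": the same for the moment, N m; "finger_gap": finger opening in mm; "grip_force": force on a finger pad.
Only numpy, scipy, OpenCV 4.12 (cv2) and the standard library are available. Lean on these libraries where they do the work, as an engineer would, in place of code of your own. Each camera call takes 0.05 s, during which the arm holds its last target. There are 200 camera calls.

## Working session

There is one attempt and no reset: what is moved stays moved. The work goes in short steps, Python scripts to look and compute and a tool call to move; the robot and the scene stay as the last step left them, time stands still between calls to the robot, and variables do not carry over. Pictures are saved under pics/ and viewed, at most 10 in all, crops included, and the job is handed in when it is done.

Besides the shell and the picture viewer there is one more tool, called after "Call:" as a command line: name --argument value ..., lists and objects as JSON in quotes. step_arm: Moves the arm, as the interface text tells. Its arguments: {"type":"object","properties":{"targets":{"type":"array","items":{"type":"object","properties":{"angular":{"type":"array","items":{"type":"number","minimum":-1,"maximum":1}},"dp":{"type":"array","items":{"type":"number","minimum":-1,"maximum":1}},"fingers":{"type":"number"}}}},"newtons":{"type":"number"}},"required":["targets"]}

```bash
mkdir -p pics; cat > h.py <<'E'
import numpy as np, cv2
from bench import *
def cam(n):
    p=camera_params(n); f=240/np.tan(np.radians(p['vfov']/2))
    return np.array([[f,0,p['cx']],[0,f,p['cy']],[0,0,1]]),np.array(p['D'],float),np.array(p['R'],float),np.array(p['t'],float)
def ray(n,uv):
    K,D,R,t=cam(n); x=cv2.undistortPoints(np.array([[uv]],float),K,D)[0,0]
    d=R.T@np.array([x[0],x[1],1]); return -R.T@t,d/np.linalg.norm(d)
def tri(obs):
    A=0;b=0
    for n,uv in obs:
        c,d=ray(n,uv);P=np.eye(3)-np.outer(d,d);A=A+P;b=b+P@c
    X=np.linalg.solve(A,b); return X,[round(float(np.linalg.norm((np.eye(3)-np.outer(d,d))@(X-c))),1) for c,d in [ray(n,u) for n,u in obs]]
def atz(n,uv,z):
    c,d=ray(n,uv); return c+d*(z-c[2])/d[2]
E
python3 - <<'E'
from h import *
a={}
for n in('scene','side','wrist'):
    a[n]=snapshot(n)
    for l in('pad_top','feeder','flap_edge','glue_bottle','heatsink_a','terminal_block','part_box_1'):
        if n=='wrist' and l not in('pad_top','flap_edge'): continue
        r=pinpoint(n,l)[:1]
        for q in r:
            print(n,l,np.round(q['at']),round(q['conf'],2), np.round(atz(n,q['at'],94 if l=='pad_top' else 0)))
            a[n,l]=q['at']
for l in('pad_top','feeder','flap_edge'):
    o=[(n,a[n,l]) for n in('scene','side','wrist') if (n,l) in a]
    if len(o)>1: print(l,tri(o))
cv2.imwrite('pics/a.png',cv2.resize(np.hstack([a['scene'],a['side']]),(800,300)))
cv2.imwrite('pics/b.png',a['scene'])
print(sense())
E
```

```text
scene pad_top [338. 251.] 0.77 [536.  -0.  94.]
scene feeder [345. 227.] 0.88 [638. 109.   0.]
scene flap_edge [323. 235.] 0.66 [591. 115.  -0.]
scene glue_bottle [415. 281.] 0.87 [657. -66.   0.]
scene heatsink_a [280. 307.] 0.83 [433.  22.   0.]
scene terminal_block [260. 233.] 0.82 [498. 186.   0.]
scene part_box_1 [302. 198.] 0.73 [618. 220.   0.]
side pad_top [335. 207.] 0.65 [535.  -0.  94.]
side feeder [266. 268.] 0.69 [640. 100.   0.]
side glue_bottle [288. 222.] 0.82 [662. -66.   0.]
side heatsink_a [382. 263.] 0.95 [434.  21.   0.]
side terminal_block [323. 315.] 0.69 [496. 194.   0.]
side part_box_1 [250. 313.] 0.58 [615. 225.   0.]
wrist pad_top [235. 225.] 0.57 [540.  -3.  94.]
wrist flap_edge [296.  98.] 0.81 [583.  95.   0.]
pad_top (array([537.08877029,  -1.70260725,  93.27026477]), [2.1, 1.2, 2.8])
feeder (array([636.02981388, 105.83153993,   4.19438069]), [0.9, 0.9])
flap_edge (array([581.49568803,  95.94904176,  21.38729096]), [3.7, 3.7])
{'time': 0.95, 'joint_pos': array([-4.89341538e+00,  7.47169142e+00,  8.52648314e+01,  1.55424349e-04,
        8.72612468e+01, -4.89422171e+00]), 'qd': array([ 0.08154252,  0.02004154,  0.01690319, -0.01359972,  0.08358569,
        0.05233016]), 'joint_efforts': array([ 3.60986851e-04, -5.69321072e+01, -5.00875103e+01,  2.21838462e-05,
        9.27055626e-04, -1.77870015e-05]), 'tool_pos': array([6.00027066e+02, 1.72910647e-02, 2.31315229e+02]), 'tcp_rot': array([1.79997764e+02, 3.56108506e-05, 9.00007989e+01]), 'ft_force': array([-1.76938931, -0.53477147, -0.14274182]), 'wrist_torque': array([-0.00529096, -0.01688042, -0.0113979 ]), 'grip_force': 0.0, 'finger_gap': 85.10567634205124}
```

View pics/a.png

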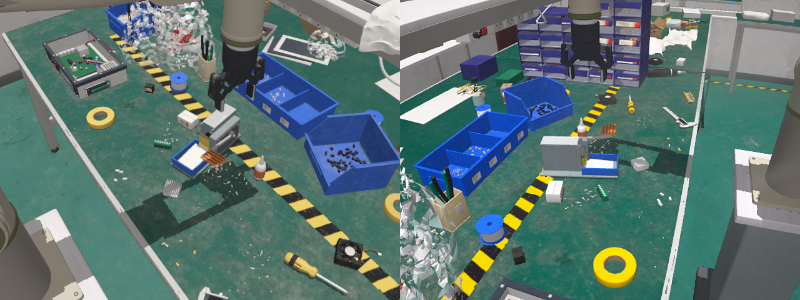

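The overview shows the feeder front pointing at the robot. The orange pad is at about (338,251) in the scene image and triangulates to (537,-2,93), against an expected height of 94. The feeder yaw is about 11°. Next I shut the fingers and hover above the pad.

Call:
step_arm --targets '[{"dp":[0,-0.08,0.1],"angular":[0,0,0],"fingers":1},{"dp":[0,-0.16,0.2],"angular":[0,0,0],"fingers":1},{"dp":[0,-0.24,0.3],"angular":[0,0,0],"fingers":1},{"dp":[-0.01,-0.315,0.4],"angular":[0,0,0],"fingers":1},{"dp":[-0.01,-0.315,0.5],"angular":[0,0,0],"fingers":1},{"dp":[-0.01,-0.315,0.55],"angular":[0,0,0],"fingers":1},{"dp":[-0.01,-0.315,0.55],"angular":[0,0,0],"fingers":1},{"dp":[-0.01,-0.315,0.55],"angular":[0,0,0],"fingers":1}]' --newtons 40

```text
time: 1.95
tool_pos: [537.7, -2.0, 122.2]
tcp_rot: [179.9, 0.0, 90.0]
ft_force: [0.9, -0.3, 0.1]
finger_gap: -0.1
grip_force: 0.0
```

```bash
python3 - <<'E'
from h import *
s=sense();print(s['time'],s['tool_pos'],s['tcp_rot'],s['ft_force'],s['finger_gap'])
w=snapshot('wrist');c=snapshot('scene')
for n in('wrist','scene'):
    for q in pinpoint(n,'pad_top')[:1]: print(n,q['at'],q['conf'],atz(n,q['at'],94))
c=cv2.resize(c[180:330,250:450],(640,480),interpolation=cv2.INTER_CUBIC)
cv2.imwrite('pics/c.png',cv2.resize(np.hstack([w,c]),(800,300)))
E
```

```text
1.95 [537.72607796  -2.01873751 122.21348246] [1.79928218e+02 7.60210156e-03 9.00024787e+01] [ 0.93476627 -0.29501037  0.13066967] -0.05857316947226079
wrist [318.1, 276.9] 0.7 [539.87496052  -2.33766938  94.        ]
scene [342.0, 251.6] 0.79 [539.57988463  -4.54848223  94.        ]
```

View pics/c.png

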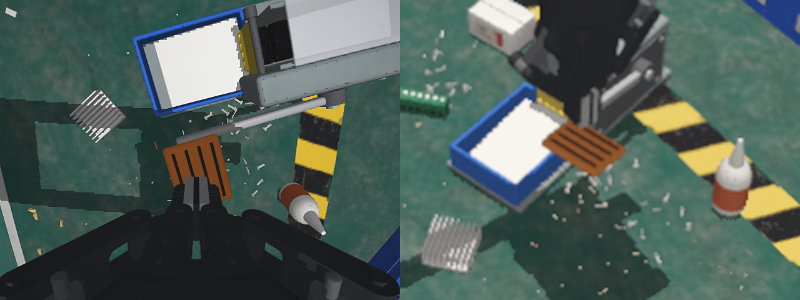

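The wrist view shows the closed fingertips over the orange pad (half-size pixels ~(197,185)), clear of the housing, the glue bottle and the tray. Pressing now.

Call:
step_arm --targets '[{"dp":[0,0,0.05],"angular":[0,0,0],"fingers":1},{"dp":[0,0,0.1],"angular":[0,0,0],"fingers":1},{"dp":[0,0,0.14],"angular":[0,0,0],"fingers":1},{"dp":[0,0,0.18],"angular":[0,0,0],"fingers":1},{"dp":[0,0,0.22],"angular":[0,0,0],"fingers":1},{"dp":[0,0,0.26],"angular":[0,0,0],"fingers":1},{"dp":[0,0,0.3],"angular":[0,0,0],"fingers":1},{"dp":[0,0,0.31],"angular":[0,0,0],"fingers":1}]'

```text
time: 3.15
tool_pos: [537.0, -2.0, 58.8]
tcp_rot: [-180.0, -0.0, 90.0]
ft_force: [-2.7, -0.9, 4.7]
finger_gap: 0.2
grip_force: 2.2
```

Call:
step_arm --targets '[{"dp":[0,0,0.005],"angular":[0,0,0],"fingers":1},{"dp":[0,0,0.01],"angular":[0,0,0],"fingers":1},{"dp":[0,0,0.015],"angular":[0,0,0],"fingers":1},{"dp":[0,0,0.02],"angular":[0,0,0],"fingers":1},{"dp":[0,0,0.025],"angular":[0,0,0],"fingers":1},{"dp":[0,0,0.03],"angular":[0,0,0],"fingers":1},{"dp":[0,0,0.035],"angular":[0,0,0],"fingers":1},{"dp":[0,0,0.035],"angular":[0,0,0],"fingers":1}]'

```text
time: 4.15
tool_pos: [537.4, -1.9, 52.5]
tcp_rot: [180.0, -0.0, 90.0]
ft_force: [-0.3, 1.1, 4.3]
finger_gap: -0.3
grip_force: 2.3
```

Spring force only, so it is near the stop. I press a few mm more until the stop is felt.

Call:
step_arm --targets '[{"dp":[0,0,0.005],"angular":[0,0,0],"fingers":1},{"dp":[0,0,0.01],"angular":[0,0,0],"fingers":1},{"dp":[0,0,0.015],"angular":[0,0,0],"fingers":1},{"dp":[0,0,0.015],"angular":[0,0,0],"fingers":1},{"dp":[0,0,0.015],"angular":[0,0,0],"fingers":1},{"dp":[0,0,0.015],"angular":[0,0,0],"fingers":1},{"dp":[0,0,0.015],"angular":[0,0,0],"fingers":1},{"dp":[0,0,0.015],"angular":[0,0,0],"fingers":1}]'

```text
time: 5.15
tool_pos: [537.8, -1.9, 50.9]
tcp_rot: [179.9, 0.0, 90.0]
ft_force: [-4.9, 1.4, 16.0]
finger_gap: -0.1
grip_force: 8.3
```

```bash
python3 - <<'E'
from h import *
s=sense();print(s['time'],s['tool_pos'],s['ft_force'])
w=snapshot('wrist');c=snapshot('scene')
for n in('wrist','scene'):
  for q in masks_of(n,'capacitor_a')[:3]: print(n,q['at'],q['conf'],atz(n,q['at'],20))
c=cv2.resize(c[180:330,250:450],(640,480),interpolation=cv2.INTER_CUBIC)
cv2.imwrite('pics/d.png',cv2.resize(np.hstack([w,c]),(800,300)))
E
```

```text
5.15 [537.83419441  -1.93719237  50.90819658] [-4.94259378  1.36039573 16.03058502]
wrist [267.9, 103.9] 0.93 [517.838396    77.56906401  20.        ]
wrist [231.5, 117.7] 0.66 [501.6240556   71.83513828  20.        ]
scene [313.3, 226.0] 0.73 [578.545866   128.96603675  20.        ]
scene [306.8, 257.6] 0.66 [524.03237391  72.07359692  20.        ]
```

View pics/d.png

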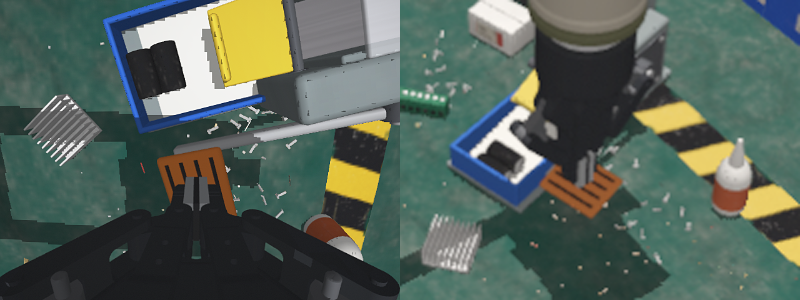

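The stop is reached (16 N). The flap is wide open and both capacitors lie in the tray at half-size (140,72) and (168,65). Now I let the lever up slowly at about 12 mm/s.

Call:
step_arm --targets '[{"dp":[0,0,-0.0075],"angular":[0,0,0],"fingers":1},{"dp":[0,0,-0.015],"angular":[0,0,0],"fingers":1},{"dp":[0,0,-0.0225],"angular":[0,0,0],"fingers":1},{"dp":[0,0,-0.03],"angular":[0,0,0],"fingers":1},{"dp":[0,0,-0.0375],"angular":[0,0,0],"fingers":1},{"dp":[0,0,-0.045],"angular":[0,0,0],"fingers":1},{"dp":[0,0,-0.0525],"angular":[0,0,0],"fingers":1},{"dp":[0,0,-0.06],"angular":[0,0,0],"fingers":1}]'

```text
time: 6.35
tool_pos: [536.8, -2.0, 61.3]
tcp_rot: [-180.0, 0.0, 90.0]
ft_force: [-1.6, 0.0, 4.2]
finger_gap: 0.3
grip_force: 1.9
```

Call:
step_arm --targets '[{"dp":[0,0,-0.0075],"angular":[0,0,0],"fingers":1},{"dp":[0,0,-0.015],"angular":[0,0,0],"fingers":1},{"dp":[0,0,-0.0225],"angular":[0,0,0],"fingers":1},{"dp":[0,0,-0.03],"angular":[0,0,0],"fingers":1},{"dp":[0,0,-0.0375],"angular":[0,0,0],"fingers":1},{"dp":[0,0,-0.045],"angular":[0,0,0],"fingers":1},{"dp":[0,0,-0.0525],"angular":[0,0,0],"fingers":1},{"dp":[0,0,-0.06],"angular":[0,0,0],"fingers":1}]'

```text
time: 7.35
tool_pos: [537.0, -2.0, 73.3]
tcp_rot: [-180.0, 0.0, 90.0]
ft_force: [-2.0, -1.1, 2.7]
finger_gap: 0.1
grip_force: 1.5
```

Call:
step_arm --targets '[{"dp":[0,0,-0.0075],"angular":[0,0,0],"fingers":1},{"dp":[0,0,-0.015],"angular":[0,0,0],"fingers":1},{"dp":[0,0,-0.0225],"angular":[0,0,0],"fingers":1},{"dp":[0,0,-0.03],"angular":[0,0,0],"fingers":1},{"dp":[0,0,-0.0375],"angular":[0,0,0],"fingers":1},{"dp":[0,0,-0.045],"angular":[0,0,0],"fingers":1},{"dp":[0,0,-0.0525],"angular":[0,0,0],"fingers":1},{"dp":[0,0,-0.06],"angular":[0,0,0],"fingers":1}]'

```text
time: 8.35
tool_pos: [537.0, -1.9, 85.4]
tcp_rot: [-180.0, -0.0, 90.0]
ft_force: [1.3, 0.4, 2.1]
finger_gap: 0.5
grip_force: 0.9
```

Call:
step_arm --targets '[{"dp":[0,0,-0.0075],"angular":[0,0,0],"fingers":1},{"dp":[0,0,-0.015],"angular":[0,0,0],"fingers":1},{"dp":[0,0,-0.0225],"angular":[0,0,0],"fingers":1},{"dp":[0,0,-0.03],"angular":[0,0,0],"fingers":1},{"dp":[0,0,-0.0375],"angular":[0,0,0],"fingers":1},{"dp":[0,0,-0.045],"angular":[0,0,0],"fingers":1},{"dp":[0,0,-0.0525],"angular":[0,0,0],"fingers":1},{"dp":[0,0,-0.06],"angular":[0,0,0],"fingers":1}]'

```text
time: 9.35
tool_pos: [536.6, -2.0, 97.1]
tcp_rot: [-179.9, -0.0, 90.0]
ft_force: [0.5, -0.8, 0.7]
finger_gap: -0.2
grip_force: 0.0
```

Contact is gone. I lift slowly at first, then move clear.

Call:
step_arm --targets '[{"dp":[0,0,-0.0075],"angular":[0,0,0],"fingers":1},{"dp":[0,0,-0.015],"angular":[0,0,0],"fingers":1},{"dp":[0,0,-0.03],"angular":[0,0,0],"fingers":1},{"dp":[0,0,-0.1],"angular":[0,0,0],"fingers":1},{"dp":[0,0,-0.2],"angular":[0,0,0],"fingers":1},{"dp":[0,0,-0.35],"angular":[0,0,0],"fingers":1},{"dp":[0,0,-0.5],"angular":[0,0,0],"fingers":1},{"dp":[0,0,-0.5],"angular":[0,0,0],"fingers":1}]'

```text
time: 10.35
tool_pos: [539.2, -2.2, 201.6]
tcp_rot: [179.6, 0.0, 90.0]
ft_force: [-1.1, 1.2, -1.2]
finger_gap: 0.1
grip_force: 0.0
```

```bash
python3 - <<'E'
from h import *
s=sense();print(s['time'],s['tool_pos'],s['ft_force'])
w=snapshot('wrist');c=snapshot('scene')
for n in('wrist','scene'):
  for q in pinpoint(n,'pad_top')[:1]: print(n,q['at'],atz(n,q['at'],94))
c=cv2.resize(c[180:330,250:450],(640,480),interpolation=cv2.INTER_CUBIC)
cv2.imwrite('pics/e.png',cv2.resize(np.hstack([w,c]),(800,300)))
E
```

```text
10.35 [539.17816554  -2.16970047 201.58969742] [-1.13829909  1.19616692 -1.19469659]
wrist [313.4, 231.8] [ 5.36343621e+02 -4.79780730e-01  9.40000000e+01]
scene [339.8, 251.7] [536.56755121  -2.67966929  94.        ]
```

View pics/e.png

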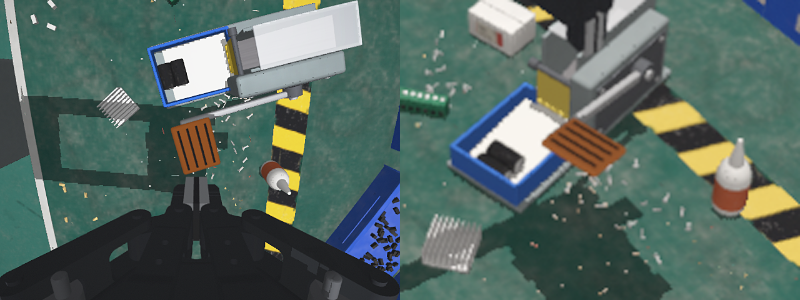

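The flap is shut (half-size (232,52)) and the pad is back up at its rest height. Both capacitors lie in the tray at about (173,73), and the bystanders have not moved.

```bash
python3 -c "
from bench import *
print(hand_in())"
```

```text
the job is handed in; nothing more can be done
None
```

The job is handed in at about 10 s of the 48 s allowed: I pressed the lever to its stop, both capacitors rolled into the tray, I eased the flap shut over about 4 s, and the arm is clear; no verdict came back on hand-in.

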